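# Dispense one tin from the pantry's tin rack with its pull knob

## Task

Someone left the wooden pepper mill standing in the pick-up tray at the left end of the tin rack. Stand it upright in the free place on the rack's upper shelf, without disturbing the spice jar and the salt shaker there; then pull the rack's black feed knob all the way out until it clicks, wait until one tin has rolled down and lies in the emptied tray, and push the knob fully home again so that the next tin moves up to the stop. Only one tin may come out; keep the mill from falling over, and let go of everything at the end.

Things in the scene. Friction and masses are not known exactly. Their poses are not given: they have to be found in the camera images.
- tin_rack: Wooden gravity tin rack, fixed, 90 (x) by 270 mm (y). Origin on the worktop under the first tin; x points from its front face (at x = -45 mm, the knob's side) to its back, y along it to the tray end (left, seen from the front), z up. Tins lie along x and roll to +y on rails that fall 8 degrees, 60 mm high under the first tin. The upper shelf covers all but the tray.
- tray_floor (a point): Centre of the pick-up tray's floor, 36 mm above the worktop, at rack (0, 79, 36) mm; axes as the rack's. The tray is open above, inside 78 mm (x) by 66 mm (y), its walls end 70 to 76 mm above the worktop. The open room door (solid, tall) ends just in front of it, at world x 0.37 to 0.43, y -0.295 m and on to +y: lean the tool so that the wrist is to the right of that.
- shelf_gap (a point): Middle of the free place on the upper shelf's top, at rack (-16, -38, 155) mm; axes as the rack's. Shelf: 12 mm board over rack x -77 to 45, y -152 to 8 mm, with a lip 10 mm high along the front edge and one 32 mm high along the back (5 and 6 mm thick). Two neighbours stand near its right end, 82 to 88 mm further to -y. A wall cabinet hangs above, beyond world x 0.57 and z 0.47 m.
- feed_knob (a joint): Knob travel in m: 0 home, 0.040 fully out (solid stops at both); it slides level, straight towards the rack's -x. A ball detent at each end: about 7 N to leave it, 1 N in between, it snaps in over the last 4 mm. The first tin is let go only beyond about 34 mm and takes about 0.6 s to reach the tray; the queue moves up (57 mm) in the last 5 mm of the push home.
- knob_grip (a point): Centre of the black round knob, 32 mm across, 28 mm long, axis along the rack's x; moves with it. Home: rack (-81, -14, 40) mm, 36 mm in front of the face. Behind it an 11 mm rod in a 22 mm bushing that stands 11 mm out of the face. The upper shelf reaches out to rack x -77 mm above it (z 143 to 165 mm), so come from the front with the tool tilted 30 to 45 degrees. Axes as the rack's.
- pepper_mill: Dark wooden pepper mill that stands in the tray at the start: round, 170 mm tall, about 0.18 kg; body up to 58 mm in diameter, 122 mm high; above it a round head 49 mm in diameter (widest near 140 mm) up to 159 mm, then a small steel knob. Its head does not turn. Origin at the centre of its underside, z up its axis.
- spice_jar: Spice jar with green cap, 46 mm in diameter, 106 mm tall, near the right end of the upper shelf; to be left alone. Origin at the centre of its underside.
- salt_shaker: Glass salt shaker with a grey top, 44 mm in diameter, 90 mm tall, near the right end of the upper shelf beside the spice jar (either may be the front one); to be left alone. Origin at the centre of its underside.
- tin_1: First tin of the queue, 57 mm in diameter, 72 mm long, 0.18 kg, lying against the front stop. Origin at the centre of one end, on its axis (rack x about 36 mm); z along its axis, to the rack's -x. At the stop its origin is at rack y 4, z 89 mm; in the tray at y about 82, z 64 mm.
- tin_2: Second tin, same kind and origin; it touches the first. Rack y about -53 mm at the start, 4 mm when it has moved up to the front stop.
- tin_3: Third and last tin, same kind and origin. Rack y about -110 mm at the start, -53 mm when the queue has moved up.

How it is judged:
By the outcome, as a careful person would: the job done as asked, in the order asked, and still so for the second after the job is handed in, with the robot touching nothing.
It also fails if it takes over 64 s, if anything falls off the work surface, if the arm or the gripper's body presses on something with over 40 N, if the wrist force passes 120 N, or if a joint passes its speed limit or range.

## Robot

A 6-joint arm with a two-finger parallel gripper is mounted at the origin on a cart in front of the work surface, level with it; the furniture and walls round the work are solid. World frame = base frame: x ahead of the robot, y to its left, z up, the work surface at z = 0. Lengths are in m, angles in rad, forces in N, time in s.
With the tool pointing down it reaches from about 0.25 to 0.775 m from the base axis. Payload 4 kg.
Tool frame: the origin (TCP) lies between the finger pads; the fingertips stand 25 mm ahead of it and the grasp point (between the pads) lies 6 mm ahead of it (robot.tip_reach is the z of the fingertips in the tool frame, in m); z points along the fingers, y is the line along which they close (so a half turn about z gives the same grasp; the last joint's range is limited). The gripper opens to 94 mm and grips with 3 to 60 N. Pads are 16 mm wide; open, the fingers measure 119 mm over their backs; the gripper's body (75 mm by 177 mm) begins 78 mm behind the grasp point.
Start: joints at [1.222, 0.087, 1.371, -0, 1.684, -0.103], TCP at [0.134, 0.533, 0.231] pointing down, gripper open.
Joint ranges: [-3.1, 3.1], [-0.76, 2.03], [0.27, 2.55], [-1.08, 4.22], [0.17, 2.65], [-2.57, 2.57]. Speed limits (rad/s): [2.79, 2.79, 3.14, 3.14, 3.14, 3.14].

## Interface

Orientations are given as [roll, pitch, yaw] about the fixed x, y, z axes, in that order (R = Rz(yaw) Ry(pitch) Rx(roll)).
In Python, from bench import robot gives the robot as it stands. The module is installed in compiled form; this text tells all that it offers.
- The arm moves only by the shell command python3 -m handwheel 'ROWS'. ROWS is JSON, a list of rows, each a list of 3 entries, a list of its own where there are three numbers: the turn, a rotation vector about the world's x, y, z in units of 90 degrees (1.0 is 90 degrees), then the shift along the world's x, y, z in units of 0.05 m (1.0 is 0.05 m), then the closure, from 0 (fully open) to 1 (shut). A call has 1 to 5 rows; each row shifts and turns the commanded pose from where the row before left it; what a row does not reach is not made up. A row lasts 1/10 s, in which the tool goes at most 50 mm and 8.59 degrees, less where a joint would pass 70% of its speed; a pose out of reach is approached as far as the arm can. A call with a number of a shift or a turn outside -1 to 1 is refused whole. A call with a gripper value outside its range is refused whole. The fingers move at their own pace and stop on an object; the grip force is fixed at half the most. Time passes only in rows, so rows that do not move let the fingers close. It gives the time, the measured TCP pose, the force, the opening and the grip force at its end, in the units of the state.
- robot.get_obs(): the state, without advancing time (a new reading comes with each control period).
- robot.snapshot(name): name is "scene" or "top"; returns (picture, depth): 420x560x3 uint8, red, green, blue; 420x560 float32, m along the optical axis (not along the pixel's ray), 0 where there is no reading.
- robot.calibration(name): a dict with "mtx" (3x3 intrinsics, pixels), "D" ([k1, k2, p1, p2, k3] as OpenCV has them; the pictures are not rectified), "extrinsics" (4x4, takes a point from camera to world coordinates). Camera axes: x right, y down, z forward; pixel columns grow to the right and rows downward; lengths in m; the calibration is good to about 2 mm. A picture is of the moment at which its call begins. calibration takes no time and is no camera call.
- robot.close_job(): hands the job in; it is judged then, once.
Trained networks look in the newest picture that a camera, given by its name, has taken for a name from the list of things; names that differ only in an ending like _2 or _b are one class to them, and where a whole thing is asked for, a point or a joint stands for the part that bears it (a point fixed in the world has none). Each returns a list of dicts, best first, with "p" (0 to 1); they miss things now and then, are a little off and sometimes report something else, mostly with a low value. They report only what shows in the picture. A call takes as long as a camera call.
- robot.boxes_of(query, camera): "bbox" ([left, top, right, bottom] in pixels, round what is visible of it).
The state is a dict: "time": time; "joint_positions": joint angles; "qvel": joint speeds; "joint_torque": joint torques, N m; "tool_pos": TCP position; "ee_rot": TCP orientation; "wrist_force": force on the tool from outside, world axes, zero at the start; "wrist_torque": the same for the moment, N m; "width": finger opening in m; "finger_force": force on a finger pad.
Only numpy, scipy, OpenCV 4.12 (cv2) and the standard library are available. Lean on these libraries where they do the work, as an engineer would, in place of code of your own. Each camera call takes 0.05 s, during which the arm holds its last target. There are 200 camera calls.

## Working session

There is one attempt and no reset: what is moved stays moved. The work goes in short steps, Python scripts to look and compute and a shell command to move; the robot and the scene stay as the last step left them, time stands still between calls to the robot, and variables do not carry over. Pictures are saved under pics/ and viewed, at most 10 in all, crops included, and the job is handed in when it is done.

```bash
mkdir -p pics; cat > h.py <<'E'
import numpy as np, cv2
from bench import robot
from scipy.spatial.transform import Rotation as R
def snap(c):
    im,d=robot.snapshot(c); return im,d
def cloud(c,d):
    k=robot.calibration(c); h,w=d.shape
    u,v=np.meshgrid(np.arange(w),np.arange(h))
    p=cv2.undistortPoints(np.stack([u,v],-1).reshape(-1,1,2).astype(np.float64),np.array(k["mtx"]),np.array(k["D"])).reshape(h,w,2)
    P=np.dstack([p*d[...,None],d]); T=np.array(k["extrinsics"])
    W=P@T[:3,:3].T+T[:3,3]; W[d<=0]=np.nan; return W
def save(n,im): cv2.imwrite("pics/"+n+".png",im[...,::-1])
E
cat > a.py <<'E'
from h import *
print(robot.get_obs())
for c in("scene","top"):
    im,d=snap(c); save(c+"0",im); np.save(c+"0.npy",cloud(c,d)); np.save(c+"0im.npy",im)
    print(c,np.array(robot.calibration(c)["extrinsics"]).round(3).tolist())
    for q in("tin_rack","pepper_mill","spice_jar","salt_shaker","feed_knob","knob_grip","tin_1"):
        print(q,[(round(b["p"],2),np.round(b["bbox"]).tolist()) for b in robot.boxes_of(q,c)[:3]])
E
python3 a.py; python3 -c "
import cv2,numpy as np
a=cv2.imread('pics/scene0.png');b=cv2.imread('pics/top0.png')"
```

```text
{'time': 0.0, 'joint_positions': array([ 1.22190478e+00,  8.79501104e-02,  1.37225680e+00, -2.38384965e-05,
        1.68363417e+00, -1.03116123e-01]), 'qvel': array([-1.80193580e-03, -4.83877022e-06, -3.29895298e-03,  1.65968223e-04,
        1.66800005e-03, -8.06611770e-04]), 'joint_torque': array([-1.78230803e-03, -3.40198731e+01, -3.02420712e+01,  7.16372626e-02,
        3.33174190e-02, -1.45015206e-04]), 'tool_pos': array([0.13366468, 0.53298402, 0.22930553]), 'ee_rot': array([-3.13935372e+00, -2.07871891e-04,  2.89581434e+00]), 'wrist_force': array([-0.17891768,  0.01009525,  0.32698601]), 'wrist_torque': array([ 0.01174827, -0.06661323, -0.00484114]), 'finger_force': 0.0, 'width': 0.09412125110218687}
scene [[-0.998, -0.04, 0.053, 0.451], [-0.066, 0.622, -0.78, 0.227], [-0.001, -0.782, -0.623, 0.652], [0.0, 0.0, 0.0, 1.0]]
tin_rack [(0.88, [220.0, 140.0, 321.0, 330.0]), (0.47, [296.0, 104.0, 329.0, 172.0])]
pepper_mill [(0.86, [228.0, 204.0, 271.0, 295.0])]
spice_jar [(0.85, [298.0, 103.0, 325.0, 173.0])]
salt_shaker [(0.92, [271.0, 114.0, 296.0, 167.0])]
feed_knob [(0.68, [303.0, 251.0, 315.0, 269.0])]
knob_grip [(0.58, [271.0, 247.0, 318.0, 269.0]), (0.34, [218.0, 134.0, 325.0, 332.0])]
tin_1 [(0.93, [262.0, 221.0, 293.0, 256.0]), (0.54, [262.0, 211.0, 294.0, 222.0])]
top [[-0.006, -0.999, 0.033, 0.472], [-1.0, 0.007, 0.004, -0.454], [-0.004, -0.033, -0.999, 0.96], [0.0, 0.0, 0.0, 1.0]]
tin_rack [(0.75, [203.0, 178.0, 340.0, 264.0])]
pepper_mill [(0.75, [205.0, 183.0, 240.0, 215.0])]
spice_jar [(0.71, [303.0, 232.0, 333.0, 259.0])]
salt_shaker [(0.94, [313.0, 206.0, 340.0, 226.0])]
feed_knob []
knob_grip [(0.5, [251.0, 248.0, 266.0, 254.0])]
tin_1 [(0.84, [245.0, 193.0, 254.0, 225.0])]
```

View pics/scene0.png

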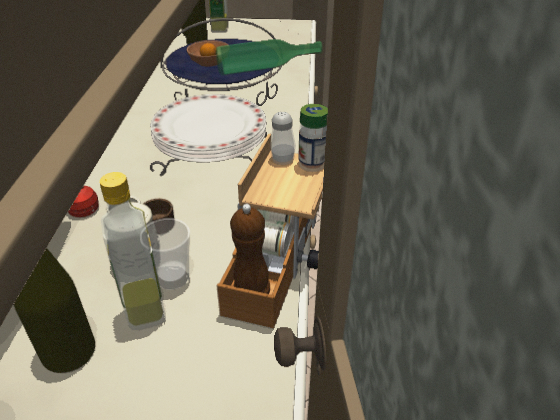

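View pics/top0.png

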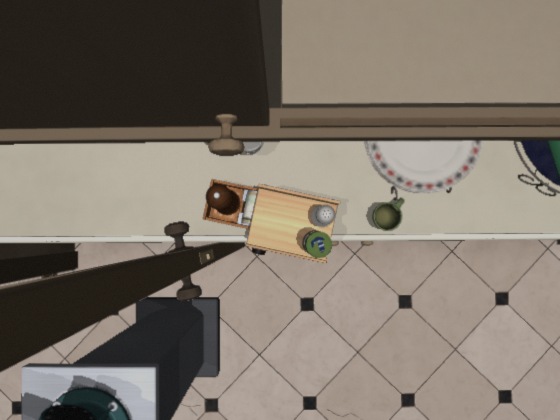

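```bash
cat > b.py <<'E'
from h import *
W=np.load("top0.npy"); S=np.load("scene0.npy")
m=(abs(W[...,2]-0.1555)<0.006)&(W[...,0]>.3)&(W[...,0]<.6)&(W[...,1]<-.3)&(W[...,1]>-.65)
m=cv2.morphologyEx(m.astype(np.uint8),cv2.MORPH_OPEN,np.ones((3,3)))
n,l,st,_=cv2.connectedComponentsWithStats(m); k=1+np.argmax(st[1:,4]); P=W[l==k]
print(st[k],np.median(P[:,2]),"rect",cv2.minAreaRect((P[:,:2]*1000).astype(np.float32)))
def objs(A,nm,lo,hi,box):
    a=A[box[1]:box[3],box[0]:box[2]].reshape(-1,3); a=a[(a[:,2]>lo)&(a[:,2]<hi)]
    if len(a): print(nm,len(a),"min",a.min(0).round(3),"max",a.max(0).round(3),"med",np.median(a,0).round(3))
objs(W,"salt",.22,.26,(308,200,345,232)); objs(W,"jar",.24,.28,(298,226,338,264))
objs(W,"mill",.13,.22,(200,180,245,218)); objs(W,"rim",.062,.085,(200,175,262,232))
objs(S,"mill",.13,.22,(225,200,275,300)); objs(S,"knob",.0,.08,(300,245,318,272))
a=W.reshape(-1,3); 
for z0,z1 in((.0,.1),(.1,.3),(.3,.5),(.5,.7),(.7,1)):
    for y0 in np.arange(-.4,.7,.1):
        s=a[(a[:,2]>z0)&(a[:,2]<z1)&(abs(a[:,1]-y0)<.05)&(a[:,0]<.45)&(a[:,0]>-.1)]
        if len(s)>5: print(z0,round(y0,1),len(s),s[:,0].min().round(3),s[:,0].max().round(3))
E
python3 b.py
```

```text
[ 247  188   87   68 3492] 0.1556620305088981 rect ((480.99359130859375, -476.511962890625), (160.22259521484375, 111.4990463256836), 77.77474975585938)
salt 306 min [ 0.467 -0.549  0.22 ] max [ 0.513 -0.511  0.258] med [ 0.496 -0.532  0.241]
jar 575 min [ 0.423 -0.54   0.241] max [ 0.467 -0.496  0.265] med [ 0.445 -0.518  0.261]
mill 552 min [ 0.51  -0.36   0.151] max [ 0.558 -0.312  0.209] med [ 0.532 -0.339  0.19 ]
rim 409 min [ 0.473 -0.404  0.062] max [ 0.58  -0.287  0.085] med [ 0.521 -0.339  0.074]
mill 1723 min [ 0.5   -0.423  0.13 ] max [ 0.56  -0.31   0.206] med [ 0.529 -0.323  0.169]
knob 313 min [ 0.428 -0.484  0.   ] max [ 0.458 -0.388  0.057] med [ 0.442 -0.403  0.045]
0.0 -0.4 81 0.415 0.45
0.0 -0.3 453 0.317 0.448
0.0 -0.2 541 0.031 0.45
0.0 -0.1 1562 0.03 0.449
0.0 -0.0 1437 0.05 0.45
0.0 0.1 1122 0.028 0.45
0.0 0.2 104 0.028 0.448
0.1 -0.4 319 0.426 0.45
0.1 -0.3 594 0.392 0.433
0.1 -0.2 95 0.411 0.426
0.1 -0.1 155 0.086 0.409
0.1 -0.0 636 0.097 0.389
0.1 0.1 73 0.353 0.369
0.3 -0.3 1498 0.391 0.432
0.3 -0.2 266 0.414 0.426
0.5 -0.3 6134 0.39 0.432
0.5 -0.2 298 0.414 0.426
0.7 -0.3 1769 0.39 0.432
```

```bash
python3 - <<'E'
from h import *
W=np.load("top0.npy"); S=np.load("scene0.npy")
for v,u in((292,188),(230,177),(260,182),(256,206),(246,235),(243,243)): print("top",u,v,W[v,u].round(3))
for v,u in((345,283),(345,310),(200,325),(350,345),(200,350),(300,400)): print("scene",u,v,S[v,u].round(3))
E
python3 -m handwheel '[[[0,0,-0.09],[-0.15,-0.8,0.4],0],[[0,0,-0.09],[-0.15,-0.8,0.4],0],[[0,0,-0.09],[-0.15,-0.8,0.4],0],[[0,0,-0.09],[-0.15,-0.8,0],0],[[0,0,-0.09],[-0.15,-0.8,0],0]]'
```

```text
top 188 292 [ 0.336 -0.253  0.071]
top 177 230 [ 0.47  -0.229  0.07 ]
top 182 260 [ 0.42  -0.288  0.271]
top 206 256 [ 0.412 -0.29   0.057]
top 235 246 [ 0.409 -0.29  -0.521]
top 243 243 [ 0.409 -0.29  -0.838]
scene 283 345 [ 0.474 -0.207  0.068]
scene 310 345 [ 0.437 -0.222  0.052]
scene 325 200 [ 0.428 -0.266  0.274]
scene 345 350 [ 0.396 -0.161  0.127]
scene 350 200 [ 0.408 -0.178  0.343]
scene 400 300 [ 0.373 -0.055  0.339]
time: 1.3
tool_pos: [0.096, 0.3322, 0.2915]
ee_rot: [3.139, -0.001, 2.183]
wrist_force: [0.4, -1.1, 1.0]
width: 0.0938
finger_force: 0.0
```

```bash
python3 -m handwheel '[[[0,0,-0.09],[0.2,-0.65,0],0],[[0,0,-0.09],[0.2,-0.65,0],0],[[0,0,-0.09],[0.2,-0.6,0],0],[[0,0,-0.09],[0.4,-0.4,0],0],[[0,0,-0.09],[0.5,-0.4,0],0]]'
python3 -m handwheel '[[[0,0,-0.09],[0.5,-0.5,0],0],[[0,0,-0.09],[0.4,-0.6,0],0],[[0,0,-0.09],[0.3,-0.6,0],0],[[0,0,-0.09],[0.2,-0.6,0],0],[[0,0,-0.09],[0.1,-0.6,0],0]]'
python3 -c "
from h import *;print(robot.get_obs()['joint_positions'])"
```

```text
time: 1.8
tool_pos: [0.1713, 0.1975, 0.2911]
ee_rot: [3.139, -0.002, 1.478]
wrist_force: [0.8, 0.8, -0.8]
width: 0.0939
finger_force: 0.0
time: 2.3
tool_pos: [0.2466, 0.0521, 0.2906]
ee_rot: [3.141, -0.0, 0.769]
wrist_force: [0.0, 0.6, -0.6]
width: 0.0941
finger_force: 0.0
[-1.80421867e-02 -6.05621137e-01  1.79127636e+00 -1.06770895e-04
  1.95523684e+00  7.83690639e-01]
```

```bash
python3 -m handwheel '[[[0,0,-0.09],[0,-0.2,0],0],[[0,0,-0.09],[0,-0.3,0],0],[[0,0,-0.09],[0,-0.5,0],0],[[0,0,-0.09],[0,-0.6,0],0],[[0,0,-0.09],[-0.1,-0.6,0],0]]'
python3 -m handwheel '[[[0,0,0],[-0.2,-0.6,0],0],[[0,0,0],[-0.2,-0.6,0],0],[[0,0,0],[-0.3,-0.6,0],0],[[0,0,0],[-0.2,-0.7,0],0],[[0,0,0],[0,-0.8,0],0]]'
python3 -c "
from h import *;print(robot.get_obs()['joint_positions'])"
```

```text
time: 2.8
tool_pos: [0.2412, -0.0575, 0.2906]
ee_rot: [3.141, -0.001, 0.064]
wrist_force: [0.2, -0.1, 0.1]
width: 0.0943
finger_force: 0.0
time: 3.3
tool_pos: [0.1952, -0.2227, 0.2913]
ee_rot: [3.139, -0.001, 0.067]
wrist_force: [0.9, -0.1, 0.8]
width: 0.0939
finger_force: 0.0
[-1.04357223e+00 -5.00032677e-01  1.73362169e+00  5.28870370e-05
  1.90504654e+00  4.60669820e-01]
```

```bash
python3 -m handwheel '[[[0,0,0.08],[0,-0.9,0.3],0],[[0,0,0.08],[0,-0.9,0.3],0],[[0,0,0.08],[0,-0.9,0.3],0],[[0,0,0.08],[0,-0.9,0.3],0],[[0,0,0.08],[0.1,-0.9,0.3],0]]'
python3 -m handwheel '[[[0,0,0.055],[0.9,-0.2,0],0],[[0,0,0.055],[0.9,-0.2,0],0],[[0,0,0.055],[0.9,-0.2,0],0],[[0,0,0.055],[0.9,0,0],0],[[0,0,0.055],[0.9,0,0],0]]'
python3 -m handwheel '[[[0.075,-0.035,0],[0,0,0],0],[[0.075,-0.035,0],[0,0,0],0],[[0.075,-0.035,0],[0,0,0],0],[[0.075,-0.035,0],[0,0,0],0],[[0.075,-0.035,0],[0,0,0],0]]'
python3 -c "
from h import *;o=robot.get_obs();print(o['joint_positions'],R.from_euler('xyz',o['ee_rot']).as_matrix())"
```

```text
time: 3.8
tool_pos: [0.2007, -0.4484, 0.3662]
ee_rot: [3.141, 0.0, 0.701]
wrist_force: [0.7, 1.5, 0.6]
width: 0.0938
finger_force: 0.0
time: 4.3
tool_pos: [0.428, -0.4767, 0.3651]
ee_rot: [-3.141, -0.0, 1.132]
wrist_force: [-0.9, 0.3, 1.0]
width: 0.0937
finger_force: 0.0
time: 4.8
tool_pos: [0.4262, -0.4769, 0.3662]
ee_rot: [-3.139, -0.654, 1.128]
wrist_force: [-0.6, -1.0, -0.2]
width: 0.0941
finger_force: 0.0
[-1.16679251  0.55379765  0.64044582  0.65655907  2.30284269 -0.36469548] [[ 0.33992433  0.90428797  0.25829191]
 [ 0.71719357 -0.42691841  0.55079402]
 [ 0.60834598 -0.00198299 -0.79366948]]
```

```bash
python3 -m handwheel '[[[0,0,0.08],[0.5,0.4,-0.4],0],[[0,0,0],[0.5,0.4,-0.4],0],[[0,0,0],[0.4,0.4,-0.5],0],[[0,0,0],[0.3,0.2,-0.5],0],[[0,0,0],[0,0,0],0]]'
cat > c.py <<'E'
from h import *
o=robot.get_obs();M=R.from_euler('xyz',o['ee_rot']).as_matrix();print(o['joint_positions'].round(2),o['tool_pos'].round(4),M[:,2].round(3),M[:,1].round(3),'grasp',(o['tool_pos']+.006*M[:,2]).round(4))
import sys
if len(sys.argv)>1:
    n=sys.argv[1]; s=snap("scene");t=snap("top")
    save(n,np.hstack([s[0],t[0]])[60:360:,:]); i=np.hstack([s[0][60:360,150:430],t[0][130:330,150:400].repeat(1,0)[:300] if 0 else cv2.resize(t[0][150:300,180:360],(360,300))]); save(n,i)
E
python3 c.py pre
```

```text
time: 5.3
tool_pos: [0.5123, -0.404, 0.2711]
ee_rot: [-3.129, -0.655, 1.251]
wrist_force: [-1.0, 0.3, -0.5]
width: 0.0938
finger_force: 0.0
[-0.99  0.55  0.83  0.59  2.13 -0.46] [ 0.5123 -0.404   0.2711] [ 0.18   0.582 -0.793] [ 0.951 -0.307 -0.01 ] grasp [ 0.5133 -0.4005  0.2663]
```

View pics/pre.png

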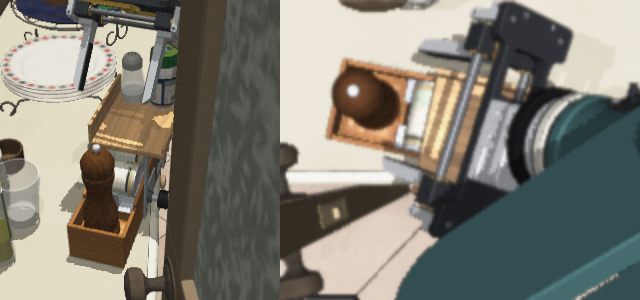

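```bash
python3 -m handwheel '[[[0,0,0],[0.1,0.32,-0.45],0],[[0,0,0],[0.1,0.32,-0.45],0],[[0,0,0],[0.1,0.32,-0.45],0],[[0,0,0],[0.1,0.32,-0.45],0],[[0,0,0],[0,0,0],0.1]]'
python3 c.py
python3 -m handwheel '[[[0,0,0],[0,0,0],0.3],[[0,0,0],[0,0,0],0.5],[[0,0,0],[0,0,0],0.7],[[0,0,0],[0,0,0],1],[[0,0,0],[0,0,0],1]]'
python3 c.py
```

```text
time: 5.9
tool_pos: [0.5304, -0.3416, 0.1843]
ee_rot: [-3.133, -0.652, 1.25]
wrist_force: [-0.6, -0.0, 0.2]
width: 0.0888
finger_force: 0.0
[-0.92  0.48  1.1   0.55  1.92 -0.51] [ 0.5304 -0.3416  0.1843] [ 0.183  0.579 -0.795] [ 0.951 -0.31  -0.007] grasp [ 0.5315 -0.3381  0.1795]
time: 6.4
tool_pos: [0.5313, -0.3431, 0.1861]
ee_rot: [-3.139, -0.649, 1.253]
wrist_force: [-1.3, -0.4, -0.0]
width: 0.0496
finger_force: 0.1
[-0.92  0.48  1.1   0.55  1.92 -0.51] [ 0.5313 -0.3431  0.1861] [ 0.186  0.575 -0.796] [ 0.951 -0.311 -0.002] grasp [ 0.5325 -0.3397  0.1813]
```

```bash
python3 -m handwheel '[[[0,0,0],[0,0,0],0.3],[[0,0,0],[0.02,0.06,-0.17],0.35],[[0,0,0],[0,0,0],1],[[0,0,0],[0,0,0],1],[[0,0,0],[0,0,0],1]]'
python3 -m handwheel '[[[0,0,0],[0,0,0],1],[[0,0,0],[0,0,0.2],1],[[0,0,0],[0,0,0.2],1],[[0,0,0],[0,0,0.3],1],[[0,0,0],[0,0,0.3],1]]'
python3 c.py lift
```

```text
time: 6.9
tool_pos: [0.5322, -0.3394, 0.1764]
ee_rot: [-3.136, -0.65, 1.252]
wrist_force: [0.6, -1.2, -1.8]
width: 0.0476
finger_force: 30.0
time: 7.4
tool_pos: [0.5325, -0.3396, 0.229]
ee_rot: [-3.139, -0.649, 1.254]
wrist_force: [-0.6, -0.1, -1.1]
width: 0.0475
finger_force: 30.0
[-0.92  0.46  1.04  0.57  1.98 -0.46] [ 0.5325 -0.3396  0.229 ] [ 0.186  0.575 -0.796] [ 0.951 -0.31  -0.002] grasp [ 0.5336 -0.3362  0.2242]
```

View pics/lift.png

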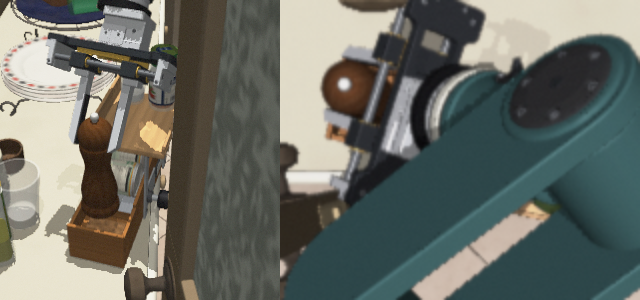

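```bash
python3 -m handwheel '[[[0,0,0],[0,0,0.4],1],[[0,0,0],[0,0,0.5],1],[[0,0,0],[0,0,0.5],1],[[0,0,0],[0,0,0.4],1],[[0,0,0],[0,0,0.2],1]]'
python3 -m handwheel '[[[0,0,-0.07],[-0.18,-0.43,0],1],[[0,0,-0.07],[-0.18,-0.43,0],1],[[0,0,-0.07],[-0.18,-0.43,0],1],[[0,0,-0.07],[-0.18,-0.43,0],1],[[0,0,-0.07],[-0.18,-0.43,0],1]]'
python3 -m handwheel '[[[0,0,0],[0,0,0],1],[[0,0,0],[0,0,0],1]]'
python3 c.py carry
```

```text
time: 8.0
tool_pos: [0.5325, -0.3397, 0.3295]
ee_rot: [-3.142, -0.648, 1.256]
wrist_force: [0.0, -0.4, -2.0]
width: 0.0474
finger_force: 30.0
time: 8.5
tool_pos: [0.4865, -0.448, 0.3259]
ee_rot: [-3.135, -0.65, 0.697]
wrist_force: [0.3, -0.0, -1.7]
width: 0.0473
finger_force: 30.0
time: 8.7
tool_pos: [0.487, -0.4468, 0.3266]
ee_rot: [-3.136, -0.651, 0.703]
wrist_force: [0.4, 0.4, -1.0]
width: 0.0476
finger_force: 30.0
[-1.13  0.35  1.    0.67  1.91 -0.07] [ 0.487  -0.4468  0.3266] [ 0.458  0.396 -0.796] [ 0.649 -0.761 -0.004] grasp [ 0.4897 -0.4444  0.3218]
```

View pics/carry.png

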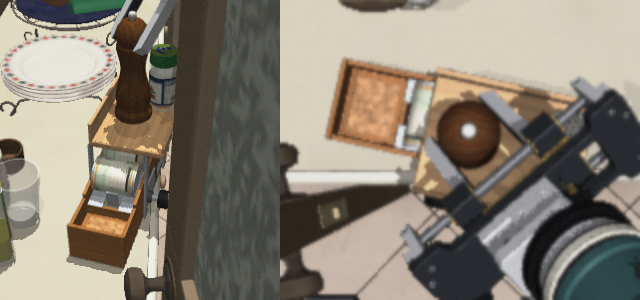

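```bash
python3 -m handwheel '[[[0,0,0],[0,0,-0.25],1],[[0,0,0],[0,0,-0.2],1],[[0,0,0],[0,0,-0.06],1],[[0,0,0],[0,0,0],1]]'
python3 c.py
python3 -m handwheel '[[[0,0,0],[0,0,-0.04],1],[[0,0,0],[0,0,0],1]]'
python3 c.py
```

```text
time: 9.2
tool_pos: [0.4874, -0.4464, 0.2997]
ee_rot: [-3.134, -0.651, 0.701]
wrist_force: [-0.3, -0.0, -1.2]
width: 0.0475
finger_force: 30.0
[-1.12  0.35  1.05  0.66  1.87 -0.1 ] [ 0.4874 -0.4464  0.2997] [ 0.458  0.397 -0.796] [ 0.649 -0.761 -0.006] grasp [ 0.4902 -0.444   0.2949]
time: 9.4
tool_pos: [0.4874, -0.447, 0.2996]
ee_rot: [-3.138, -0.65, 0.703]
wrist_force: [0.2, -0.1, -2.1]
width: 0.0476
finger_force: 30.0
[-1.12  0.35  1.05  0.66  1.86 -0.1 ] [ 0.4874 -0.447   0.2996] [ 0.459  0.394 -0.796] [ 0.649 -0.761 -0.003] grasp [ 0.4901 -0.4447  0.2948]
```

```bash
for i in 1; do python3 -m handwheel '[[[0,0,0],[0,0,-0.04],1],[[0,0,0],[0,0,0],1]]'; python3 -m handwheel '[[[0,0,0],[0,0,-0.03],1],[[0,0,0],[0,0,0],1]]';  done; python3 c.py
```

```text
time: 9.6
tool_pos: [0.4873, -0.4471, 0.2975]
ee_rot: [-3.138, -0.65, 0.703]
wrist_force: [-0.5, 0.5, -1.4]
width: 0.0474
finger_force: 30.0
time: 9.8
tool_pos: [0.4873, -0.447, 0.2958]
ee_rot: [-3.137, -0.65, 0.703]
wrist_force: [-0.5, 0.0, -1.9]
width: 0.0473
finger_force: 30.0
[-1.12  0.35  1.06  0.66  1.86 -0.11] [ 0.4873 -0.447   0.2958] [ 0.459  0.395 -0.796] [ 0.648 -0.761 -0.003] grasp [ 0.49   -0.4447  0.2911]
```

```bash
python3 -m handwheel '[[[0,0,0],[0,0,-0.03],1],[[0,0,0],[0,0,0],1]]'; python3 -m handwheel '[[[0,0,0],[0,0,-0.03],1],[[0,0,0],[0,0,0],1]]'; python3 c.py
```

```text
time: 10.0
tool_pos: [0.4874, -0.447, 0.2952]
ee_rot: [-3.139, -0.65, 0.704]
wrist_force: [-0.0, -0.7, 1.1]
width: 0.0475
finger_force: 30.0
time: 10.2
tool_pos: [0.4876, -0.4469, 0.2952]
ee_rot: [-3.141, -0.651, 0.706]
wrist_force: [-1.8, -0.3, 3.7]
width: 0.0471
finger_force: 30.0
[-1.12  0.35  1.06  0.66  1.86 -0.11] [ 0.4876 -0.4469  0.2952] [ 0.461  0.394 -0.795] [ 0.649 -0.761 -0.   ] grasp [ 0.4903 -0.4445  0.2904]
```

```bash
python3 -m handwheel '[[[0,0,0],[0,0,0],0.45],[[0,0,0],[0,0,0],0.4],[[0,0,0],[0,0,0],0.3],[[0,0,0],[0,0,0],0.2],[[0,0,0],[0,0,0],0.15]]'; python3 c.py
python3 -m handwheel '[[[0,0,0],[-0.12,-0.1,0.2],0.15],[[0,0,0],[-0.23,-0.2,0.4],0.15],[[0,0,0],[-0.23,-0.2,0.4],0.15],[[0,0,0],[-0.3,-0.2,0.4],0.15],[[0,0,0],[-0.3,-0.2,0.4],0.15]]'; python3 c.py place
```

```text
time: 10.7
tool_pos: [0.4873, -0.447, 0.2926]
ee_rot: [-3.137, -0.65, 0.703]
wrist_force: [0.0, 0.2, -0.1]
width: 0.0769
finger_force: 0.0
[-1.12  0.35  1.06  0.65  1.85 -0.11] [ 0.4873 -0.447   0.2926] [ 0.459  0.395 -0.796] [ 0.648 -0.761 -0.004] grasp [ 0.4901 -0.4446  0.2878]
time: 11.2
tool_pos: [0.4274, -0.4926, 0.3847]
ee_rot: [-3.139, -0.649, 0.704]
wrist_force: [0.7, -0.8, -0.5]
width: 0.08
finger_force: 0.0
[-1.23  0.4   0.82  0.7   2.07 -0.07] [ 0.4274 -0.4926  0.3847] [ 0.459  0.394 -0.796] [ 0.648 -0.761 -0.002] grasp [ 0.4302 -0.4902  0.3799]
```

View pics/place.png

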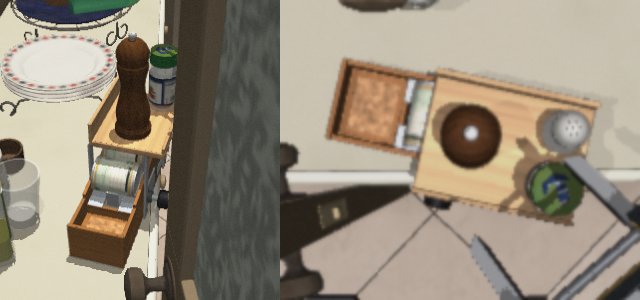

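```bash
python3 -m handwheel '[[[0,0,-0.09],[-0.6,0,0],0.3],[[0,0,-0.09],[-0.6,0.2,-0.2],0.4],[[0,0,-0.09],[-0.6,0.3,-0.5],0.4],[[0,0,-0.09],[-0.4,0.3,-0.6],0.4],[[0,0,-0.09],[-0.3,0.3,-0.6],0.4]]'; python3 c.py
python3 - <<'E'
from h import *
for c in("top","scene"):
    im,d=snap(c);W=cloud(c,d); np.save(c+"1.npy",W)
    k=robot.calibration(c);T=np.linalg.inv(np.array(k["extrinsics"]))
    p,_=cv2.projectPoints(np.array([[.430,-.406,.04],[.430,-.406,.056],[.5124,-.4097,.036]]),cv2.Rodrigues(T[:3,:3])[0],T[:3,3],np.array(k["mtx"]),np.array(k["D"]));print(c,p.reshape(-1,2).round(1).tolist())
    dark=(im.max(2)<60)&(W[...,2]>.025)&(W[...,2]<.062)&(W[...,0]>.40)&(W[...,0]<.47)&(W[...,1]<-.37)&(W[...,1]>-.45)
    P=W[dark]; print(len(P),P.min(0).round(3),P.max(0).round(3),np.median(P,0).round(3))
    for q in("knob_grip","feed_knob"): print([(round(b["p"],2),np.round(b["bbox"]).tolist()) for b in robot.boxes_of(q,c)[:2]])
    save(c+"k",cv2.resize(im[210:290,230:330],(500,400),interpolation=cv2.INTER_NEAREST))
E
```

```text
time: 11.8
tool_pos: [0.3021, -0.4362, 0.2862]
ee_rot: [-3.138, -0.65, -0.011]
wrist_force: [-0.4, -0.6, 0.5]
width: 0.0564
finger_force: 0.0
[-1.46 -0.14  1.61  0.64  1.58  0.15] [ 0.3021 -0.4362  0.2862] [ 0.605 -0.002 -0.796] [-0.008 -1.    -0.003] grasp [ 0.3057 -0.4362  0.2814]
top [[259.0, 247.3], [258.7, 247.6], [260.6, 210.5]]
49 [ 0.415 -0.417  0.047] [ 0.427 -0.391  0.058] [ 0.422 -0.405  0.054]
[]
[(0.54, [255.0, 249.0, 266.0, 254.0])]
scene [[316.1, 259.5], [316.6, 252.6], [267.5, 257.5]]
218 [ 0.428 -0.433  0.029] [ 0.462 -0.388  0.057] [ 0.439 -0.398  0.048]
[(0.51, [272.0, 249.0, 318.0, 267.0])]
[(0.75, [268.0, 246.0, 317.0, 267.0])]
```

View pics/topk.png

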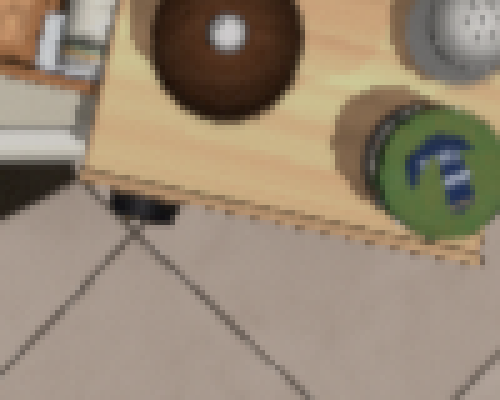

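```bash
python3 -m handwheel '[[[0,0,-0.05],[0.25,0.15,-0.72],0.4],[[0,0,0],[0.25,0.15,-0.72],0.4],[[0,0,0],[0.25,0.15,-0.72],0.4],[[0,0,0],[0.25,0.16,-0.72],0.4],[[0,0,0],[0,0,0],0.4]]'; python3 c.py
```

```text
time: 12.6
tool_pos: [0.3547, -0.4058, 0.1419]
ee_rot: [-3.132, -0.648, -0.081]
wrist_force: [-0.0, 0.8, -0.3]
width: 0.056
finger_force: 0.0
[-1.32 -0.11  1.88  0.66  1.22  0.14] [ 0.3547 -0.4058  0.1419] [ 0.602 -0.039 -0.797] [-0.075 -0.997 -0.008] grasp [ 0.3584 -0.4061  0.1371]
```

```bash
python3 -m handwheel '[[[0,0,0],[0.34,0,-0.48],0.4],[[0,0,0],[0.34,0,-0.48],0.4],[[0,0,0],[0.34,0,-0.48],0.4],[[0,0,0],[0.34,0,-0.46],0.4],[[0,0,0],[0,0,0],0.4]]'; python3 c.py
python3 -m handwheel '[[[0,0,0],[0,0,0],0.6],[[0,0,0],[0,0,0],1],[[0,0,0],[0,0,0],1],[[0,0,0],[0,0,0],1]]'; python3 c.py
```

```text
time: 13.1
tool_pos: [0.4235, -0.4085, 0.0499]
ee_rot: [-3.138, -0.651, -0.079]
wrist_force: [0.2, -0.4, 0.1]
width: 0.0562
finger_force: 0.0
[-1.17  0.07  1.91  0.72  0.97  0.11] [ 0.4235 -0.4085  0.0499] [ 0.604 -0.045 -0.796] [-0.077 -0.997 -0.003] grasp [ 0.4272 -0.4088  0.0452]
time: 13.5
tool_pos: [0.4224, -0.4053, 0.052]
ee_rot: [-3.133, -0.654, -0.083]
wrist_force: [-0.6, 7.8, 7.9]
width: 0.033
finger_force: 30.0
[-1.18  0.06  1.91  0.72  0.97  0.11] [ 0.4224 -0.4053  0.052 ] [ 0.607 -0.042 -0.794] [-0.078 -0.997 -0.007] grasp [ 0.4261 -0.4056  0.0472]
```

```bash
python3 -m handwheel '[[[0,0,0],[0,0,0],0.5],[[0,0,0],[0.03,0.05,-0.1],0.5],[[0,0,0],[0,0,0],1],[[0,0,0],[0,0,0],1],[[0,0,0],[0,0,0],1]]'; python3 c.py
```

```text
time: 14.0
tool_pos: [0.4225, -0.4046, 0.0439]
ee_rot: [-3.138, -0.65, -0.083]
wrist_force: [-0.1, -0.1, -0.7]
width: 0.0326
finger_force: 29.6
[-1.17  0.07  1.92  0.72  0.95  0.11] [ 0.4225 -0.4046  0.0439] [ 0.603 -0.047 -0.796] [-0.081 -0.997 -0.003] grasp [ 0.4262 -0.4049  0.0391]
```

```bash
python3 -m handwheel '[[[0,0,0],[-0.195,0.042,0],1],[[0,0,0],[-0.195,0.042,0],1],[[0,0,0],[-0.195,0.042,0],1],[[0,0,0],[-0.195,0.042,0],1],[[0,0,0],[-0.03,0.006,0],1]]'; python3 c.py
```

```text
time: 14.5
tool_pos: [0.3818, -0.3956, 0.044]
ee_rot: [-3.136, -0.652, -0.087]
wrist_force: [13.5, -4.2, -9.7]
width: 0.0325
finger_force: 31.0
[-1.25  0.01  1.98  0.73  1.    0.04] [ 0.3818 -0.3956  0.044 ] [ 0.605 -0.047 -0.795] [-0.084 -0.996 -0.004] grasp [ 0.3855 -0.3959  0.0392]
```

```bash
python3 -m handwheel '[[[0,0,0],[0,0,0],1],[[0,0,0],[0,0,0],1],[[0,0,0],[0,0,0],1],[[0,0,0],[0,0,0],1],[[0,0,0],[0,0,0],1]]'; python3 -m handwheel '[[[0,0,0],[0,0,0],1],[[0,0,0],[0,0,0],1],[[0,0,0],[0,0,0],1],[[0,0,0],[0,0,0],1],[[0,0,0],[0,0,0],1]]'; python3 c.py out
```

```text
time: 15.0
tool_pos: [0.3819, -0.3956, 0.0439]
ee_rot: [-3.138, -0.65, -0.083]
wrist_force: [0.4, -2.3, -2.0]
width: 0.0325
finger_force: 31.4
time: 15.5
tool_pos: [0.382, -0.3956, 0.0439]
ee_rot: [-3.138, -0.649, -0.082]
wrist_force: [-3.1, -2.9, -0.3]
width: 0.0321
finger_force: 31.5
[-1.25  0.01  1.98  0.73  1.    0.04] [ 0.382  -0.3956  0.0439] [ 0.603 -0.046 -0.796] [-0.08  -0.997 -0.003] grasp [ 0.3857 -0.3959  0.0391]
```

View pics/out.png

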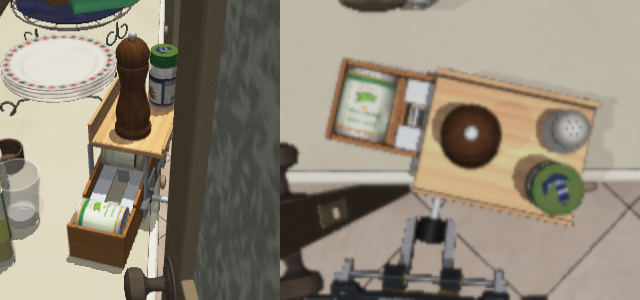

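```bash
python3 -m handwheel '[[[0,0,0],[0.195,-0.042,0],1],[[0,0,0],[0.195,-0.042,0],1],[[0,0,0],[0.195,-0.042,0],1],[[0,0,0],[0.195,-0.042,0],1],[[0,0,0],[0.06,-0.013,0],1]]'; python3 c.py;  python3 -m handwheel '[[[0,0,0],[0,0,0],1],[[0,0,0],[0,0,0],1],[[0,0,0],[0,0,0],1],[[0,0,0],[0,0,0],1],[[0,0,0],[0,0,0],1]]'; python3 c.py
```

```text
time: 16.1
tool_pos: [0.4236, -0.4047, 0.0441]
ee_rot: [3.142, -0.646, -0.075]
wrist_force: [-29.8, 3.3, 17.7]
width: 0.0332
finger_force: 30.1
[-1.17  0.07  1.92  0.72  0.95  0.11] [ 0.4236 -0.4047  0.0441] [ 0.6   -0.045 -0.798] [-0.075 -0.997  0.   ] grasp [ 0.4272 -0.405   0.0393]
time: 16.6
tool_pos: [0.4235, -0.4047, 0.0443]
ee_rot: [-3.141, -0.647, -0.077]
wrist_force: [-13.4, -1.1, 4.4]
width: 0.0332
finger_force: 29.7
[-1.17  0.07  1.92  0.72  0.95  0.11] [ 0.4235 -0.4047  0.0443] [ 0.601 -0.046 -0.798] [-0.076 -0.997 -0.   ] grasp [ 0.4271 -0.4049  0.0395]
```

Fully home against the stop. Release and back off along the tool axis, then check.

```bash
python3 -m handwheel '[[[0,0,0],[-0.02,0,0],0.5],[[0,0,0],[0,0,0],0.4],[[0,0,0],[0,0,0],0.35],[[0,0,0],[0,0,0],0.35],[[0,0,0],[-0.34,0.01,0.46],0.35]]'; python3 -m handwheel '[[[0,0,0],[-0.34,0.01,0.46],0.35],[[0,0,0],[-0.34,0,0.46],0.35],[[0,0,0],[-0.34,0,0.46],0.35],[[0,0,0],[-0.34,0,0.46],0.35],[[0,0,0],[0,0,0],0.35]]'; python3 c.py end; python3 - <<'E'
from h import *
im,d=snap("top");W=cloud("top",d)
dark=(im.max(2)<60)&(W[...,2]>.025)&(W[...,2]<.062)&(W[...,0]>.36)&(W[...,0]<.47)&(W[...,1]<-.37)&(W[...,1]>-.45)
P=W[dark]; print(len(P),P.min(0).round(3) if len(P) else '')
Rw=np.array([[.977,.212],[-.212,.977]]);o=np.array([.5124,-.4097])
for c in("top","scene"):
    snap(c)
    for q in("tin_1","pepper_mill"): print(c,q,[(round(b["p"],2),np.round(b["bbox"]).tolist()) for b in robot.boxes_of(q,c)[:3]])
E
```

```text
time: 17.1
tool_pos: [0.4065, -0.4007, 0.0638]
ee_rot: [-3.129, -0.647, -0.084]
wrist_force: [-0.3, 0.3, -0.5]
width: 0.0606
finger_force: 0.0
time: 17.6
tool_pos: [0.3381, -0.4054, 0.163]
ee_rot: [3.137, -0.653, -0.078]
wrist_force: [-0.3, -1.6, -0.5]
width: 0.0612
finger_force: 0.0
[-1.36 -0.16  1.88  0.65  1.27  0.14] [ 0.3381 -0.4054  0.163 ] [ 0.605 -0.052 -0.794] [-0.081 -0.997  0.004] grasp [ 0.3418 -0.4057  0.1582]
48 [ 0.415 -0.417  0.045]
top tin_1 [(0.73, [208.0, 185.0, 240.0, 223.0]), (0.56, [245.0, 191.0, 257.0, 223.0])]
top pepper_mill [(0.58, [262.0, 204.0, 289.0, 231.0])]
scene tin_1 [(0.77, [253.0, 208.0, 297.0, 221.0]), (0.73, [224.0, 258.0, 279.0, 292.0]), (0.56, [244.0, 217.0, 290.0, 256.0])]
scene pepper_mill [(0.61, [263.0, 90.0, 301.0, 201.0])]
```

View pics/end.png

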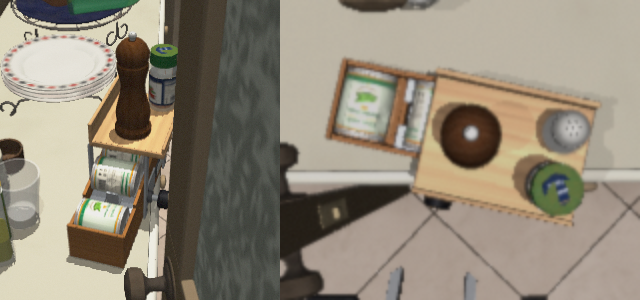

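The picture shows everything in place. The mill stands on the shelf at crop (470,135) and one tin lies in the tray at (365,105). The next tin is at the stop at (420,115), and the knob is home, with its front at x 0.415 as at the start.

```bash
python3 -c "
from bench import robot; print(robot.close_job())"
```

```text
the job is handed in; nothing more can be done
None
```

The job is handed in: the mill stands upright in the shelf gap, one tin lies in the tray, the next tin is at the stop, the knob is fully home, and the robot has let go and is clear of everything (about 18 s of the 64 s used).

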